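Label coder changeover on a brownie packing bench

ROBOT

A 6-joint arm with a two-finger parallel gripper is mounted at the origin on the work surface. World frame = base frame: x ahead of the robot, y to its left, z up, the work surface at z = 0. Lengths are in mm, angles in rad, forces in N, time in s.
With the tool pointing down it reaches from about 300 to 775 mm from the base axis. Payload 14.6 kg.
Tool frame: the origin (TCP) lies on the centre line of the jaws, within the pads' length; the fingertips stand 8 mm ahead of it and the grasp point (between the pads) lies 11 mm behind it; z points along the fingers, y is the direction in which the jaws open and shut (so a half turn about z gives the same grasp; the last joint's range is limited). The gripper opens to 94 mm and grips with 3 to 60 N. Pads are 16 mm wide; open, the fingers measure 119 mm over their backs; the gripper's body (75 mm by 177 mm) begins 78 mm behind the grasp point.
Start: joints at [1.244, 0.3, 1.521, -0, 1.321, -0.067], TCP at [141.286, 531.533, 213.446] pointing down, gripper open.
Joint ranges: [-3.03, 3.03], [-0.79, 2.21], [0.23, 2.52], [-1.04, 4.18], [0, 3.07], [-2.55, 2.55]. Speed limits (rad/s): [2.22, 2.22, 2.57, 3.14, 3.14, 3.14].

INTERFACE

Orientations are given as [roll, pitch, yaw] about the fixed x, y, z axes, in that order (R = Rz(yaw) Ry(pitch) Rx(roll)).
In Python, from cell import read_state, cams, manip gives the robot as it stands.
- The arm moves only by the shell command python3 -m handwheel 'ROWS' [OPENING] [FORCE]. ROWS is JSON, a list of rows, each a list of 4 numbers: the shift along the tool's x, y, z in m, then the turn about the tool's z in degrees. In form: [[dx, dy, dz, turn], ...]. A call has 1 to 5 rows; each row is the pose to reach, as a shift and turn from the pose measured when the call began, along the tool's axes at that moment; what a row does not reach only later rows make up. A row lasts 1/8 s, in which the tool goes at most 62.5 mm and 10.7 degrees, less where a joint would pass 70% of its speed; a pose out of reach is approached as far as the arm can. A call with a gripper value outside its range is refused whole. OPENING is the closure, from 0 (fully open) to 1 (shut), set as the call begins (- or left out, the last holds). The fingers move at their own pace and stop on an object; FORCE is the grip in N (left out, the last holds). Time passes only in rows, so rows that repeat a pose let the fingers close. It gives the time, the measured TCP pose, the force and the opening at its end, in the units of the state.
- read_state(): the state, without advancing time (a new reading comes with each control period).
- cams.camera(name): name is "side" or "top" or "wrist"; returns the picture (420x560x3 uint8, red, green, blue); there is no depth.
- cams.get_calibration(name): a dict with "vertical_fov" (degrees; the focal length in pixels is half the picture's height over the tangent of half this angle, whatever the lens; pixels are square), "cx", "cy" (the principal point, pixels), "R" (3x3) and "t" (3): a world point X has camera coordinates R X + t. Camera axes: x right, y down, z forward; pixel columns grow to the right and rows downward; lengths in mm; the calibration is good to about 2 mm. A picture is of the moment at which its call begins: read the wrist's pose just before it. get_calibration takes no time and is no camera call; for the wrist camera it gives the pose at the moment of the call.
- manip.sign_off(): hands the job in, once; it reports no verdict.
The state is a dict: "clock": time; "joints": joint angles; "qd": joint speeds; "effort": joint torques, N m; "eef_pos": TCP position; "eef_rot": TCP orientation; "wrist_force": force on the tool from outside, world axes, zero at the start; "moment": the same for the moment, N m; "finger_gap": finger opening in mm.
Only numpy, scipy, OpenCV 4.12 (cv2) and the standard library are available. Lean on these libraries where they do the work, as an engineer would, in place of code of your own. Each camera call takes 0.05 s, during which the arm holds its last target. There are 200 camera calls.

TASK

Change the label coder over for the next batch of brownies: swing up the latch on the print head, pull out the spent ink cartridge, plug the fresh cartridge from the bench into the pocket until it is fully home, and shut the latch over it. Pull the empty cardboard cores off the reel stand and put them and the spent cartridge into the white waste tub, and slide every fresh white label roll onto a spindle of its own, right down on its disc. Leave the jar of wipes, the roll of tape and the sanitiser bottle where they stand.

Things in the scene. Friction and masses are not known exactly. Their poses are not given: they have to be found in the camera images.
- reel_stand: steel reel stand fixed to the bench: base bar 110 mm (x) x 350 mm (y), three discs (90 mm across, tops 30 mm above the bench) in a row along its y, 110 mm apart, each with an upright spindle 24 mm in diameter that rises 76 mm above the disc, its top 12 mm a black round nose. Origin: centre of the underside
- disc0 (a point): centre of the top face of disc 0 of the reel stand, at the foot of its spindle (-110 mm along the stand's y)
- disc1 (a point): centre of the top face of disc 1 of the reel stand, at the foot of its spindle (0 mm along the stand's y)
- disc2 (a point): centre of the top face of disc 2 of the reel stand, at the foot of its spindle (+110 mm along the stand's y)
- coder: label coder print head fixed to the bench: base 150 x 100 mm, grey stall block 100 (x) x 56 (y) mm, its top 64 mm above the bench, with a pocket for the cartridge's snout; at its +x end, from x = +36 mm, a bracket 136 mm high carries the latch. Origin: centre of the underside, straight below the pocket; x runs from the latch's tab to its hinge, z up
- pocket (a point): centre of the pocket's mouth, in the stall block's top. The pocket is 47 mm (coder x) by 25 mm (coder y), chamfered, 28 mm deep, open below. A cartridge fully home rests with its body's shoulders on the block, its origin 25 mm below this point, its +x along the coder's +x (the bracket stops it the other way round)
- latch (a joint): angle of the steel latch bar (12 x 12 mm thick) over the cartridge: 0 shut (level, 1.5 mm above a seated cartridge); grows as the tab end swings up and over towards the coder's +x, to its stop at 1.9. Stiff hinge (0.1 N m), stays where it is left. Above about 1.7 it is clear of a gripper lifting the cartridge straight up
- latch_tab (a point): centre of the latch's finger tab, 24 x 12 x 26 mm (12 mm across the coder's y), standing up from the free end of the bar; when shut it lies 115 mm in front of the hinge (coder -x) and 19 mm above it
- latch_hinge (a point): the latch's hinge axis, along the coder's y, 126.5 mm above the bench and 60 mm from the pocket's centre along the coder's +x; the tab swings round it
- cart_fresh: the fresh ink cartridge, grey and black, 80 mm tall, 0.12 kg: body 70 (x) x 28 (y) x 55 mm (z) on a black snout 44 (x) x 22 (y) x 25 mm (z), the plug. Origin: centre of the snout's underside; z up; the body overhangs the snout 21 mm towards -x, 5 mm towards +x. Grip it across y, high on the body. Stands upright on its snout on the bench
- cart_spent: the spent ink cartridge, grey and black, 80 mm tall, 0.12 kg: body 70 (x) x 28 (y) x 55 mm (z) on a black snout 44 (x) x 22 (y) x 25 mm (z), the plug. Origin: centre of the snout's underside; z up; the body overhangs the snout 21 mm towards -x, 5 mm towards +x. Grip it across y, high on the body. At the start it sits in the coder's pocket under the latch; it looks like the fresh one
- roll0: fresh white label roll standing on end: outside diameter 64 mm, height 60 mm, bore 28 mm with a brown core, about 0.15 kg. Origin: centre of its underside, z up along its axis. Two or three of the three rolls are there; None if absent
- roll1: fresh white label roll standing on end: outside diameter 64 mm, height 60 mm, bore 28 mm with a brown core, about 0.15 kg. Origin: centre of its underside, z up along its axis. Two or three of the three rolls are there; None if absent
- roll2: fresh white label roll standing on end: outside diameter 64 mm, height 60 mm, bore 28 mm with a brown core, about 0.15 kg. Origin: centre of its underside, z up along its axis. Two or three of the three rolls are there; None if absent
- core0: empty brown cardboard core left on a spindle of the reel stand: tube, outside diameter 34 mm, bore 28 mm, height 60 mm, 25 g. Origin: centre of its underside (at disc height while on its spindle), z along its axis. One or two of the three are there; None if absent
- core1: empty brown cardboard core left on a spindle of the reel stand: tube, outside diameter 34 mm, bore 28 mm, height 60 mm, 25 g. Origin: centre of its underside (at disc height while on its spindle), z along its axis. One or two of the three are there; None if absent
- core2: empty brown cardboard core left on a spindle of the reel stand: tube, outside diameter 34 mm, bore 28 mm, height 60 mm, 25 g. Origin: centre of its underside (at disc height while on its spindle), z along its axis. One or two of the three are there; None if absent
- tub: white open waste tub fixed on the bench, 180 mm (x) x 160 mm (y), 100 mm high, walls 4 mm. Origin: centre of its underside
- wipes_jar: small jar of wipes, 52 mm across, 75 mm high, to be left alone; origin: centre of its underside
- tape_roll: roll of packing tape lying flat, 90 mm across, 74 mm bore, 48 mm high, not a label roll, to be left alone; origin: centre of its underside
- sanitiser: sanitiser bottle, 64 mm across, 190 mm high, to be left alone; origin: centre of its underside
Things that resemble listed ones, but are neither listed nor needed, are in the scene too. What is shaped like the cart_spent but orange is not meant.

How it is judged (in metres and radians):
On the way, in this order (a step that is already met when the one before it is completed fails the run):
1. the latch is swung up, off the spent cartridge (value of joint latch above 1.2 rad), for 0.1 s.
2. the fresh cartridge is fully home in the pocket (horizontal distance between cart_fresh and pocket below 0.004 m and z of cart_fresh in the frame of pocket below -0.022 m and angle between the x axis of cart_fresh and the x axis of coder, either way round below 0.12 rad and angle between cart_fresh's own z axis and vertical below 0.08 rad), for 0.2 s.
3. the latch is shut over the fresh cartridge (all of step 2 and value of joint latch below 0.1 rad), for 0.2 s.
At the end, for the whole second after the job is handed in: Fresh cartridge home (4 mm off axis, 22 mm deep, in line to 0.12 rad), latch shut (under 0.1 rad); spent cartridge and empty cores at rest in the tub; each fresh roll there is upright on its own spindle, underside within 4 mm of the disc, axis within 7 mm; jar, tape and bottle within 50 mm (all of step 3 and x of cart_spent in the frame of tub between -0.09 and 0.09 m and y of cart_spent in the frame of tub between -0.08 and 0.08 m and z of each of cart_spent, core0, core1, core2 in the frame of tub below 0.1 m and linear speed of each of cart_spent, core0, core1, core2 below 0.05 m/s and x of core0 in the frame of tub between -0.09 and 0.09 m and y of core0 in the frame of tub between -0.08 and 0.08 m and x of core1 in the frame of tub between -0.09 and 0.09 m and y of core1 in the frame of tub between -0.08 and 0.08 m and x of core2 in the frame of tub between -0.09 and 0.09 m and y of core2 in the frame of tub between -0.08 and 0.08 m and ((horizontal distance between roll0 and disc0 below 0.007 m and z of roll0 in the frame of disc0 below 0.004 m and angle between roll0's own z axis and vertical below 0.08 rad) or (horizontal distance between roll0 and disc1 below 0.007 m and z of roll0 in the frame of disc1 below 0.004 m and angle between roll0's own z axis and vertical below 0.08 rad) or (horizontal distance between roll0 and disc2 below 0.007 m and z of roll0 in the frame of disc2 below 0.004 m and angle between roll0's own z axis and vertical below 0.08 rad)) and ((horizontal distance between roll1 and disc0 below 0.007 m and z of roll1 in the frame of disc0 below 0.004 m and angle between roll1's own z axis and vertical below 0.08 rad) or (horizontal distance between roll1 and disc1 below 0.007 m and z of roll1 in the frame of disc1 below 0.004 m and angle between roll1's own z axis and vertical below 0.08 rad) or (horizontal distance between roll1 and disc2 below 0.007 m and z of roll1 in the frame of disc2 below 0.004 m and angle between roll1's own z axis and vertical below 0.08 rad)) and ((horizontal distance between roll2 and disc0 below 0.007 m and z of roll2 in the frame of disc0 below 0.004 m and angle between roll2's own z axis and vertical below 0.08 rad) or (horizontal distance between roll2 and disc1 below 0.007 m and z of roll2 in the frame of disc1 below 0.004 m and angle between roll2's own z axis and vertical below 0.08 rad) or (horizontal distance between roll2 and disc2 below 0.007 m and z of roll2 in the frame of disc2 below 0.004 m and angle between roll2's own z axis and vertical below 0.08 rad))); the robot touches nothing.
It fails at once if the wipes jar, tape roll or sanitiser bottle is shifted by more than 50 mm (distance of any of wipes_jar, tape_roll, sanitiser from where it was at the start of the episode above 0.05 m).
Of core0, core1, core2 only 1 to 2 are there at a start; the rules pass over those that are not, and their reading is None.
Of roll0, roll1, roll2 only 2 to 3 are there at a start; the rules pass over those that are not, and their reading is None.
At some moment in a run one of roll0, roll1, roll2 may be knocked a few centimetres aside while the robot is not near it.
It also fails if it takes over 210 s, if anything falls off the work surface, if the arm or the gripper's body presses on something with over 40 N, if the wrist force passes 120 N, or if a joint passes its speed limit or range.

## Working session

There is one attempt and no reset: what is moved stays moved. The work goes in short steps, Python scripts to look and compute and a shell command to move; the robot and the scene stay as the last step left them, time stands still between calls to the robot, and variables do not carry over. Pictures are saved under pics/ and viewed, about 12 in all and at most 16, crops included, and the job is handed in when it is done.

```bash
ls; mkdir -p pics
cat > h.py <<'E'
import numpy as np, cv2, json
from scipy.spatial.transform import Rotation as Ro
from cell import read_state, cams, manip
def snap(n, fn, crop=None, scale=1):
    c=cams.get_calibration(n); im=cams.camera(n)[:,:,::-1]
    cv2.imwrite(f'pics/{fn}_full.png',im); json.dump({k:np.asarray(v).tolist() for k,v in c.items()},open(f'pics/{fn}.json','w'))
    if crop: im=im[crop[1]:crop[3],crop[0]:crop[2]]
    cv2.imwrite(f'pics/{fn}.png',cv2.resize(im,None,fx=scale,fy=scale,interpolation=cv2.INTER_CUBIC))
def cal(fn):
    c=json.load(open(f'pics/{fn}.json')); return {k:np.array(v) for k,v in c.items()}
def p2w(fn,u,v,z):
    c=cal(fn); f=210/np.tan(np.radians(c['vertical_fov'])/2)
    d=c['R'].T@np.array([(u-c['cx'])/f,(v-c['cy'])/f,1.]); o=-c['R'].T@c['t']
    return (o+d*(z-o[2])/d[2]).round(1)
def w2p(fn,X):
    c=cal(fn); f=210/np.tan(np.radians(c['vertical_fov'])/2); p=c['R']@np.array(X)+c['t']
    return np.round([c['cx']+f*p[0]/p[2],c['cy']+f*p[1]/p[2]],1)
def go(x,y,z,yaw=None):
    """shift in tool axes (m) and turn(deg) to get TCP to x,y,z mm with tool y-axis (jaw) direction yaw deg (mod 180)"""
    s=read_state(); R=Ro.from_euler('xyz',s['eef_rot']).as_matrix(); p=np.array(s['eef_pos'])
    d=R.T@(np.array([x,y,z])-p)/1000
    a=np.degrees(np.arctan2(R[1,1],R[0,1])); t=0
    if yaw is not None: t=-((yaw-a+90)%180-90)   # tool z down: positive turn is negative yaw
    print('shift',d.round(4),'turn',round(t,1),'jaw yaw now',a.round(1),'j6',round(s['joints'][5],2),'pos',p.round(1))
E
python3 - <<'E'
from h import *
print(read_state())
for n in ['top','side','wrist']:
    snap(n,n+'0',scale=1.4); c=cal(n+'0'); print(n,c['vertical_fov'],(-c['R'].T@c['t']).round(0))
a=[cv2.imread(f'pics/{n}0.png') for n in ('top','side')]
E
```

```text
pics
{'clock': 0.0, 'joints': array([ 1.24439980e+00,  3.00481592e-01,  1.52157744e+00,  1.46016108e-05,
        1.32070838e+00, -6.66105167e-02]), 'qd': array([-1.58385347e-03,  6.38267858e-04, -8.35069989e-04, -8.22555202e-04,
       -1.82396564e-04, -2.40719614e-05]), 'effort': array([ 1.17201478e-03, -5.31814170e+01, -3.52732337e+01,  7.09321070e-02,
        2.44975177e-02, -7.17519424e-05]), 'eef_pos': array([141.2036244 , 531.30189853, 212.88211473]), 'eef_rot': array([-3.14042145e+00, -9.23049229e-05,  2.88180296e+00]), 'wrist_force': array([-0.91249418,  0.15907755, -0.09920041]), 'moment': array([0.00353001, 0.0226393 , 0.01040867]), 'finger_gap': 94.17435971054852}
top 51.405990907679325 [ 397.   56. 1371.]
side 51.550168348627324 [261. 847. 606.]
wrist 60.13294362277648 [ 78. 548. 384.]
```

View pics/top0.png

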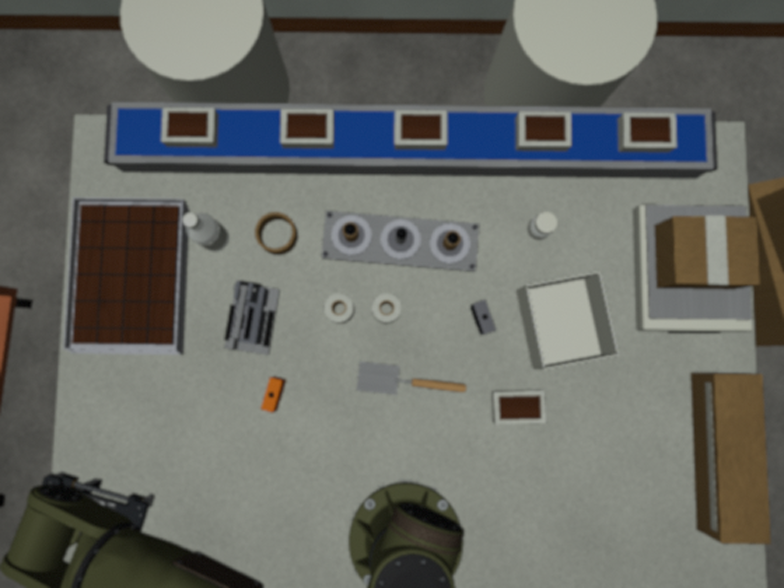

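View pics/side0.png

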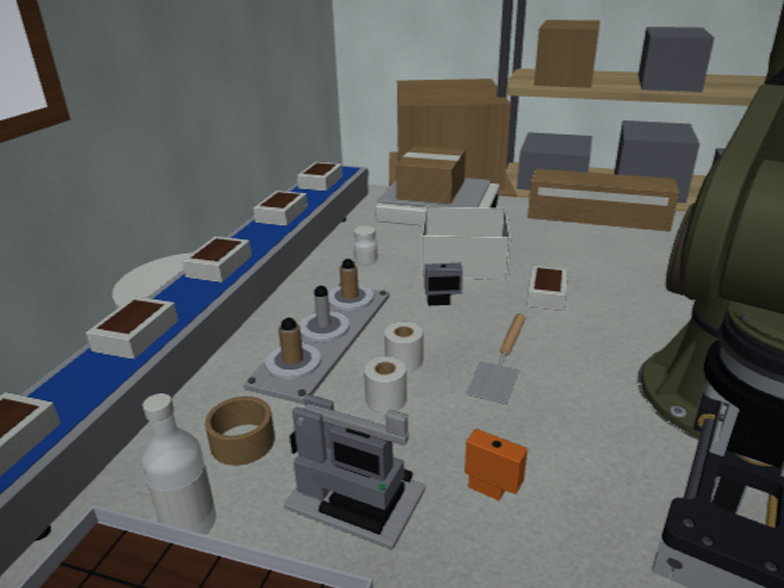

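Top view (784-wide picture): the coder with the spent cartridge is at (252,316). The grey cartridge standing alone at (483,316) is the fresh one, and the orange lookalike at (273,394) is not meant. There are two white rolls, at (339,307) and (386,307); the brown ring at (275,232) is tape. Cores sit on the left spindle (350,232) and the right one (452,241), and the middle one (401,235) is free. The tub is at (567,320). The hinge is on the side away from the robot.

Run:
```python
from h import *
P=lambda u,v,z:p2w('top0',u/1.4,v/1.4,z)
for n,u,v,z in [('coder blk',252,316,64),('cartF',483,316,80),('roll a',339,307,60),('roll b',386,307,60),('sp L',350,230,106),('sp M',401,234,106),('sp R',453,240,106),('tub',567,320,50),('tape',275,232,48),('sanit',190,219,190),('jar',545,222,75),('orange',273,394,80)]: print(n,P(u,v,z))
im=cv2.imread('pics/top0_full.png'); c1=im[190:265,150:210]; c2=im[190:265,325:385]
cv2.imwrite('pics/c1.png',cv2.resize(np.hstack([c1,c2]),None,fx=6,fy=6,interpolation=cv2.INTER_CUBIC))
go(350,260,280,90)
```

```text
coder blk [478.7 334.   64. ]
cartF [ 483.3 -158.6   80. ]
roll a [500.6 148.   60. ]
roll b [501.7  46.8  60. ]
sp L [659.7 124.6 106. ]
sp M [652.3  17.2 106. ]
sp R [640.8 -92.1 106. ]
tub [ 478.8 -345.2   50. ]
tape [665.4 292.7  48. ]
sanit [660.7 435.6 190. ]
jar [ 688.4 -294.2   75. ]
orange [314.9 281.4  80. ]
shift [-0.2715 -0.2087 -0.0668] turn -14.9 jaw yaw now 75.1 j6 -0.07 pos [141.2 531.4 213. ]
```

View pics/c1.png

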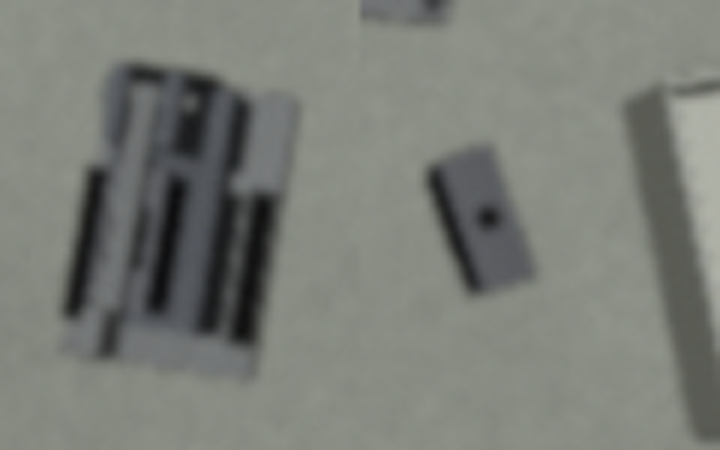

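The crop shows the coder tilted about -8°, hinge at the top. The fresh cartridge is tilted about +18°, with its snout offset towards world +x as the side view shows. Next I move the wrist camera over the coder.

```bash
python3 -m handwheel '[[-0.05,-0.012,-0.03,-1],[-0.11,-0.027,-0.05,-3],[-0.17,-0.04,-0.067,-5],[-0.23,-0.055,-0.067,-6.9],[-0.29,-0.07,-0.067,-6.9]]'; python3 -c "
from h import *
go(505,334,280,82)"
```

```text
clock: 0.78
eef_pos: [403.1, 389.1, 280.2]
eef_rot: [-3.141, -0.0, 3.003]
wrist_force: [-0.1, 1.3, -0.2]
finger_gap: 93.6
shift [-0.1085 -0.0405  0.0002] turn 0.0 jaw yaw now 82.0 j6 -0.73 pos [403.1 389.1 280.2]
```

```bash
python3 -m handwheel '[[-0.054,-0.02,0,0],[-0.1085,-0.0405,0,0],[-0.1085,-0.0405,0,0],[-0.1085,-0.0405,0,0]]'; python3 -c "
from h import *
snap('wrist','w1',scale=1.4)"
```

```text
clock: 1.27
eef_pos: [504.6, 334.2, 279.9]
eef_rot: [-3.141, -0.001, 3.003]
wrist_force: [0.1, 0.5, -0.2]
finger_gap: 94.1
```

View pics/w1.png

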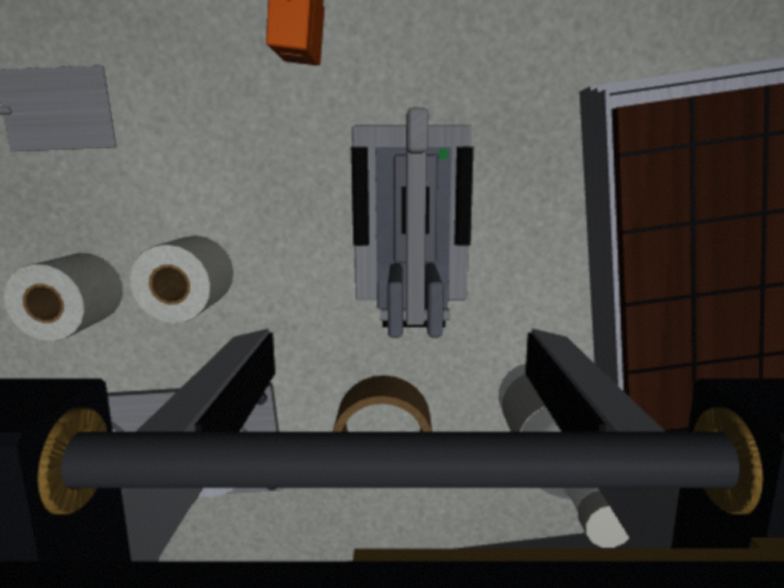

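The wrist view shows the coder square in the picture: base corners (352,126), (470,126), (357,299), (468,299), the bar along u≈416, and the tab top around (418,108–150). The rolls' tops are at (45,302) and (170,285).

Run:
```python
from h import *
P=lambda u,v,z:p2w('w1',u/1.4,v/1.4,z)
c=cal('w1'); print('cam',(-c['R'].T@c['t']).round(1))
q=[P(*x,8) for x in [(352,126),(470,126),(468,299),(357,299)]]
for i in range(4): d=q[(i+1)%4]-q[i]; print(q[i],np.hypot(*d[:2]).round(1),np.degrees(np.arctan2(d[1],d[0])).round(1))
o=np.mean(q,0); print('centre',o)
print('tab top front/back at 158.5',P(418,108,158.5),P(418,150,158.5))
print('bar axis', P(416.5,160,132.5),P(416.5,260,132.5))
for yaw in (-6,-7,-8,-9):
  a=np.radians(yaw);ex=np.array([np.cos(a),np.sin(a)]);
  print(yaw,[ (w2p('w1',[*(o[:2]+ex*s),z])*1.4).round() for s,z in [(-67,158.5),(-43,158.5),(-67,132.5),(60,132.5),(-43,119)]])
for u,v in [(45,302),(170,285)]: print('roll',P(u,v,60))
```

```text
cam [440.1 343.  451.1]
[398.2 308.3   8. ] 98.2 82.0
[411.8 405.6   8. ] 148.7 -6.8
[559.4 387.9   8. ] 99.9 -97.9
[545.6 289.    8. ] 148.7 172.5
centre [478.75 347.7    8.  ]
tab top front/back at 158.5 [408.2 357.2 158.5] [430.1 354.4 158.5]
bar axis [434.9 353.7 132.5] [495.9 345.6 132.5]
-6 [array([414., 116.]), array([416., 161.]), array([413., 121.]), array([419., 324.]), array([414., 163.])]
-7 [array([416., 116.]), array([417., 161.]), array([415., 121.]), array([417., 324.]), array([415., 163.])]
-8 [array([419., 116.]), array([418., 161.]), array([417., 121.]), array([416., 324.]), array([416., 163.])]
-9 [array([421., 116.]), array([420., 161.]), array([419., 121.]), array([414., 324.]), array([417., 163.])]
roll [501.2  49.   60. ]
roll [501.5 150.9  60. ]
```

```bash
python3 -m handwheel '[[0.05,0.0055,0,0],[0.0858,0.0095,0.03,0],[0.0858,0.0095,0.08,0],[0.0858,0.0095,0.11,0],[0.0858,0.0095,0.11,0]]'; python3 -c "
from h import *
go(421,355.5,138,82.4)"
```

```text
clock: 1.95
eef_pos: [418.9, 355.9, 169.0]
eef_rot: [-3.139, -0.003, 3.005]
wrist_force: [0.3, -1.1, 0.5]
finger_gap: 93.6
shift [-0.0023 -0.0001  0.031 ] turn -0.2 jaw yaw now 82.2 j6 -0.8 pos [418.9 355.9 169. ]
```

```bash
python3 -m handwheel '[[-0.002,0,0.016,0],[-0.002,0,0.031,0],[-0.002,0,0.031,0]]' && python3 -m handwheel '[[0,0,0,0],[0,0,0,0],[0,0,0,0],[0,0,0,0],[0,0,0,0]]' 0.85 12; python3 -m handwheel '[[0,0,0,0],[0,0,0,0],[0,0,0,0],[0,0,0,0]]' 1 12
```

```text
clock: 2.33
eef_pos: [420.4, 355.4, 137.0]
eef_rot: [-3.138, -0.004, 3.005]
wrist_force: [-0.1, 0.1, 0.6]
finger_gap: 94.0
clock: 2.95
eef_pos: [420.4, 355.3, 137.0]
eef_rot: [-3.138, -0.004, 3.005]
wrist_force: [0.6, -0.3, -0.3]
finger_gap: 47.7
clock: 3.45
eef_pos: [420.4, 355.5, 137.0]
eef_rot: [-3.138, -0.004, 3.005]
wrist_force: [-0.1, 0.5, -0.1]
finger_gap: 12.2
```

```bash
python3 -m handwheel '[[-0.0045,0,-0.0169,0],[-0.0115,0,-0.033,0],[-0.0244,0,-0.0525,0],[-0.0409,0,-0.069,0],[-0.0603,0,-0.082,0]]'
```

```text
clock: 4.08
eef_pos: [481.1, 347.0, 219.6]
eef_rot: [-3.137, -0.004, 3.005]
wrist_force: [1.3, 0.4, -6.9]
finger_gap: 12.1
```

```bash
python3 -m handwheel '[[-0.0217,0,-0.0087,0],[-0.0446,0,-0.0131,0],[-0.068,0,-0.0127,0],[-0.0908,0,-0.0078,0],[-0.1039,0,-0.0026,0]]'; python3 -m handwheel '[[0,0,0,0],[0,0,0,0],[0,0,0,0]]' 0.7
```

```text
clock: 4.7
eef_pos: [585.1, 332.7, 222.1]
eef_rot: [-3.138, -0.003, 3.005]
wrist_force: [-1.3, -0.2, 1.2]
finger_gap: 11.5
clock: 5.08
eef_pos: [584.7, 332.9, 222.6]
eef_rot: [-3.138, -0.003, 3.005]
wrist_force: [0.8, -0.4, 0.6]
finger_gap: 28.1
```

```bash
python3 -c "
from h import *
snap('side','s1',(140,220,360,420),3)"
```

```text
(no output)
```

View pics/s1.png

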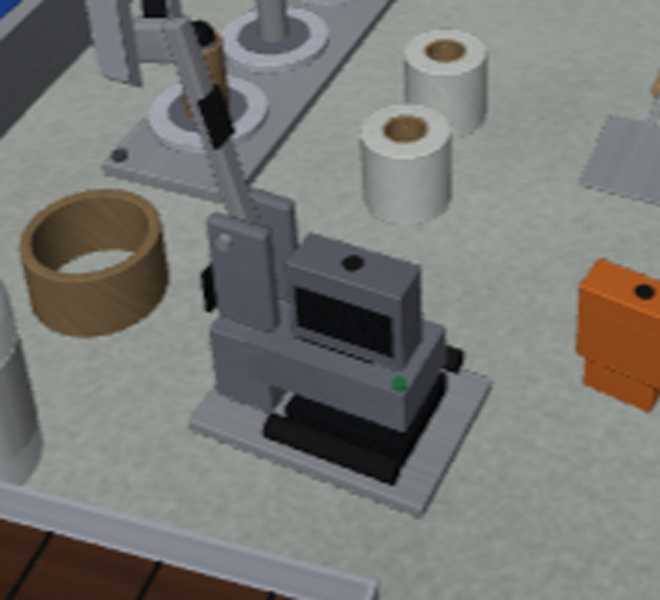

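The side crop shows the latch bar leaning well back past vertical, stood up beside the spindle, and the spent cartridge free in the stall with its top dot at (352,262). I rise, move back over the cartridge and take a wrist look.

```bash
python3 -m handwheel '[[0,0,-0.03,0],[0,0,-0.06,0],[0.04,0,-0.06,0],[0.08,0,-0.06,0],[0.115,0,-0.06,0]]' 0.2; python3 -m handwheel '[[0,0,0,0],[0,0,0,0]]' 0
python3 - <<'E'
from h import *
snap('wrist','w2',(130,30,430,255),2.6)
print('side dot',p2w('s1',257.3,307.3,119), 'exp', [477-8*.991,347.5+8*.132])
go(469,348.6,105,82.4)
E
```

```text
clock: 5.75
eef_pos: [469.3, 348.9, 283.3]
eef_rot: [-3.138, -0.003, 3.006]
wrist_force: [0.1, 0.6, 0.1]
finger_gap: 73.6
clock: 6.0
eef_pos: [469.7, 348.9, 283.7]
eef_rot: [-3.139, -0.002, 3.006]
wrist_force: [0.2, 0.3, 0.1]
finger_gap: 91.2
side dot [464.4 346.9 119. ] exp [469.072, 348.556]
shift [0.0005 0.0003 0.1784] turn -0.2 jaw yaw now 82.2 j6 -0.86 pos [469.9 348.7 283.4]
```

View pics/w2.png

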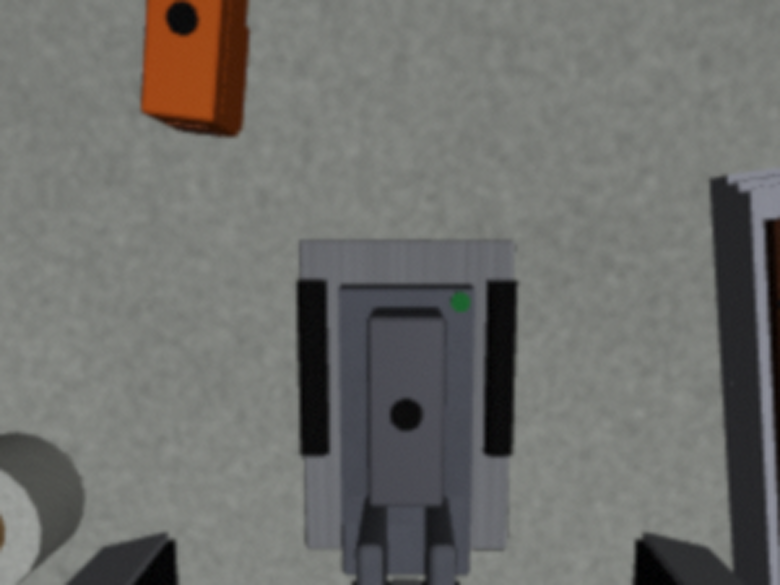

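The close view shows the spent cartridge's top face with corners (368,316), (445,316), (441,506), (370,506), its dot at (406,414), and block front edge corners (340,287), (474,287).

Run:
```python
from h import *
P=lambda u,v,z:p2w('w2',130+u/2.6,30+v/2.6,z)
q=[P(*x,119) for x in [(368,316),(445,316),(441,506),(370,506)]]
for i in range(4): d=q[(i+1)%4]-q[i]; print(q[i],np.hypot(*d[:2]).round(1),np.degrees(np.arctan2(d[1],d[0])).round(1))
print(np.mean(q,0),'dot',P(406,414,119)); a,b=P(340,287,64),P(474,287,64); print('blk front',a,b,np.degrees(np.arctan2(*(b-a)[1::-1])),(a+b)/2+50*np.array([.991,-.132,0]))
b=[P(*x,8) for x in [(300,240),(515,240)]]; print(b)
```

```text
[429.  340.6 119. ] 27.2 82.2
[432.7 367.5 119. ] 69.7 -8.4
[501.6 357.3 119. ] 26.2 -97.9
[498.  331.3 119. ] 69.6 172.3
[465.325 349.175 119.   ] dot [465.6 349.2 119. ]
blk front [419.7 328.2  64. ] [427.1 382.3  64. ] 82.21120490855219 [472.95 348.65  64.  ]
[array([398.1, 308.9,   8. ]), array([411.6, 407.1,   8. ])]
```

```bash
python3 -m handwheel '[[0.0043,0,0.05,0],[0.0043,0,0.11,0],[0.0043,0,0.16,0],[0.0043,0,0.187,0],[0.0043,0,0.187,0]]' && python3 -m handwheel '[[0,0,0,0],[0,0,0,0],[0,0,0,0],[0,0,0,0],[0,0,0,0]]' 0.6 25; python3 -m handwheel '[[0,0,0,0],[0,0,0,0],[0,0,0,0]]' 1 25
```

```text
clock: 6.68
eef_pos: [465.0, 347.9, 94.3]
eef_rot: [-3.136, -0.005, 3.004]
wrist_force: [0.6, -1.0, 0.9]
finger_gap: 94.4
clock: 7.3
eef_pos: [465.1, 348.0, 94.5]
eef_rot: [-3.136, -0.005, 3.004]
wrist_force: [-0.7, -0.8, -0.1]
finger_gap: 47.4
clock: 7.68
eef_pos: [465.1, 348.1, 94.5]
eef_rot: [-3.136, -0.005, 3.004]
wrist_force: [0.2, -0.2, 0.9]
finger_gap: 27.5
```

```bash
python3 -m handwheel '[[0,0,-0.04,0],[0,0,-0.09,0],[0,0,-0.14,0],[0,0,-0.165,0],[0,0,-0.165,0]]'
python3 - <<'E'
from h import *
q=[p2w('top0',u/1.4,v/1.4,100) for u,v in [(519,287),(599,274),(616,352),(536,368)]]
for i in range(4): d=q[(i+1)%4]-q[i]; print(q[i],np.hypot(*d[:2]).round(1),np.degrees(np.arctan2(d[1],d[0])).round(1))
print(np.mean(q,0)); go(478,-330,250,100)
E
```

```text
clock: 8.3
eef_pos: [466.4, 349.1, 260.9]
eef_rot: [-3.138, -0.003, 3.004]
wrist_force: [0.2, 0.1, -1.9]
finger_gap: 27.5
[ 543.7 -230.9  100. ] 170.5 -80.1
[ 573.  -398.9  100. ] 165.5 -169.1
[ 410.5 -430.2  100. ] 169.6 101.9
[ 375.6 -264.2  100. ] 171.4 11.2
[ 475.7  -331.05  100.  ]
shift [-0.1044 -0.6711  0.013 ] turn -17.9 jaw yaw now 82.1 j6 -0.85 pos [466.4 349.1 260.9]
```

```bash
python3 -m handwheel '[[-0.01,-0.06,0,-1.5],[-0.02,-0.12,0,-3],[-0.03,-0.18,0,-5],[-0.04,-0.24,0,-7],[-0.05,-0.3,0,-9]]';  python3 -m handwheel '[[0,-0.06,0,-1.5],[-0.01,-0.12,0,-3],[-0.02,-0.18,0,-5],[-0.03,-0.24,0,-7],[-0.04,-0.3,0,-9]]'; python3 -c "
from h import *
go(482,-360,250,100)"
```

```text
clock: 8.93
eef_pos: [474.1, 43.2, 260.0]
eef_rot: [-3.138, -0.006, -3.12]
wrist_force: [0.5, -0.1, -1.0]
finger_gap: 27.7
clock: 9.55
eef_pos: [520.1, -257.8, 258.7]
eef_rot: [-3.141, -0.008, -2.962]
wrist_force: [-0.1, 0.7, -0.8]
finger_gap: 27.7
shift [ 0.0557 -0.0938  0.0092] turn 0.3 jaw yaw now 100.3 j6 -2.27 pos [ 520.1 -257.8  258.7]
```

```bash
python3 -m handwheel '[[0.03,-0.05,0.02,4],[0.0557,-0.0938,0.05,8],[0.0557,-0.0938,0.1,8],[0.0557,-0.0938,0.15,8],[0.0557,-0.0938,0.18,8]]';  python3 -m handwheel '[[0,0,0,0],[0,0,0,0],[0,0,0,0]]' 0.5; python3 -c "
from h import *
go(482,-360,250,100)
snap('wrist','w3')"
```

```text
clock: 10.18
eef_pos: [478.9, -359.2, 74.5]
eef_rot: [3.14, -0.012, -3.102]
wrist_force: [0.2, -1.2, -1.7]
finger_gap: 27.8
clock: 10.55
eef_pos: [479.4, -359.5, 75.9]
eef_rot: [3.141, -0.01, -3.102]
wrist_force: [-0.1, 1.2, 0.1]
finger_gap: 46.8
shift [-0.0007 -0.0005 -0.1742] turn -7.7 jaw yaw now 92.3 j6 -2.31 pos [ 479.4 -359.5   75.9]
```

```bash
python3 -m handwheel '[[0,0,-0.05,0],[0,0,-0.11,0],[0,0,-0.16,0],[0,0.03,-0.2,0],[-0.02,0.09,-0.2,0]]' 0; python3 -m handwheel '[[-0.02,0.06,0,0],[-0.04,0.11,0,0],[-0.04,0.11,0,-6],[-0.04,0.11,0,-14]]' 0; python3 -c "
from h import *
go(535,-158,270,108)
snap('wrist','w4',scale=1.4)"
```

```text
clock: 11.22
eef_pos: [497.9, -270.2, 279.8]
eef_rot: [-3.138, -0.005, -3.105]
wrist_force: [0.7, 0.2, -0.6]
finger_gap: 92.5
clock: 11.72
eef_pos: [534.1, -158.0, 280.3]
eef_rot: [-3.138, -0.004, -2.855]
wrist_force: [0.2, -0.6, 0.2]
finger_gap: 93.9
shift [-0.0009 -0.0002  0.0103] turn -1.6 jaw yaw now 106.4 j6 -2.21 pos [ 534.1 -158.   280.3]
```

View pics/w4.png

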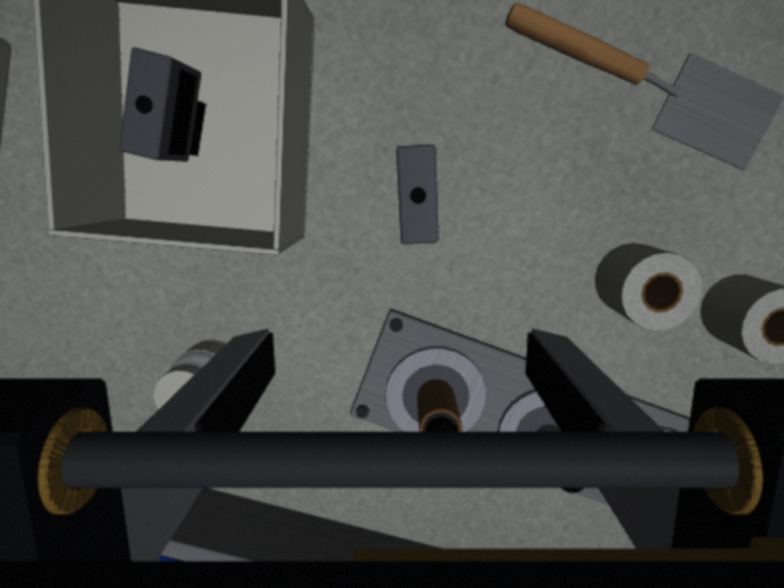

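The spent cartridge is in the tub. The fresh cartridge's top corners are (398,147), (435,145), (439,242), (402,243), with its dot at (418,195). I'll check its orientation against the side view by projection.

Run:
```python
from h import *
P=lambda u,v,z:p2w('w4',u/1.4,v/1.4,z)
q=[P(*x,80) for x in [(398,147),(435,145),(439,242),(402,243)]]
for i in range(4): d=q[(i+1)%4]-q[i]; print(q[i],np.hypot(*d[:2]).round(1),np.degrees(np.arctan2(d[1],d[0])).round(1))
m=np.mean(q,0); print(m,'dot',P(418,195,80))
a=np.radians(18)
for s in (1,-1):
  ex=s*np.array([np.cos(a),np.sin(a)]);ey=np.array([-ex[1],ex[0]]); o=m[:2]+8*ex
  print(s,[list(w2p('side0',[*(o+x*ex+y*ey),z])*1.4) for x,y,z in [(-22,11*s,0),(22,11*s,0),(-22,11*s,25),(22,11*s,25)]])
im=cv2.imread('pics/side0_full.png')[180:226,295:340]; cv2.imwrite('pics/c5.png',cv2.resize(im,None,fx=10,fy=10,interpolation=cv2.INTER_CUBIC))
go(m[0],m[1],57,108)
```

```text
[ 455.5 -183.8   80. ] 26.1 109.3
[ 446.9 -159.2   80. ] 68.7 19.8
[ 511.5 -135.9   80. ] 27.2 -72.0
[ 519.9 -161.8   80. ] 68.1 -161.1
[ 483.45  -160.175   80.   ] dot [ 483.4 -160.6   80. ]
1 [[np.float64(448.84), np.float64(305.47999999999996)], [np.float64(426.29999999999995), np.float64(306.03999999999996)], [np.float64(449.25999999999993), np.float64(294.28)], [np.float64(426.29999999999995), np.float64(294.97999999999996)]]
-1 [[np.float64(434.55999999999995), np.float64(305.9)], [np.float64(457.09999999999997), np.float64(305.2)], [np.float64(434.7), np.float64(294.7)], [np.float64(457.52), np.float64(294.0)]]
shift [0.048  0.0135 0.2234] turn -1.2 jaw yaw now 106.8 j6 -2.21 pos [ 534.  -158.3  280.2]
```

View pics/c5.png

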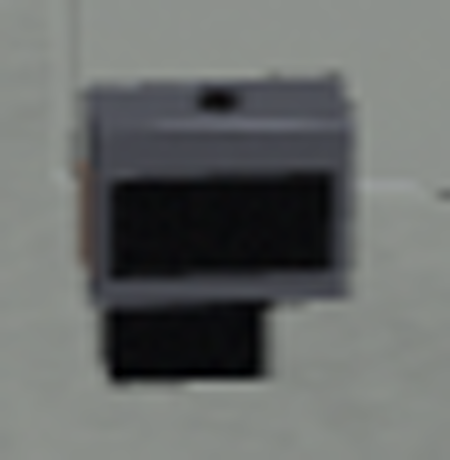

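The snout shows at u≈428–450, offset left, so the cartridge's +x points along about +19°. The jaws go across it at about 109°.

```bash
python3 -m handwheel '[[0.03,0.01,0.03,-2.4],[0.048,0.0135,0.08,-2.4],[0.048,0.0135,0.14,-2.4],[0.048,0.0135,0.19,-2.4],[0.048,0.0135,0.19,-2.4]]'; python3 -c "
from h import *
go(483.4,-160.3,57,109.2)"
```

```text
clock: 12.4
eef_pos: [482.2, -159.6, 88.7]
eef_rot: [3.141, -0.008, -2.809]
wrist_force: [-0.2, 0.1, 0.9]
finger_gap: 93.9
shift [-0.0011 -0.001   0.0316] turn -0.1 jaw yaw now 109.1 j6 -2.29 pos [ 482.2 -159.6   88.7]
```

```bash
python3 -m handwheel '[[-0.001,-0.001,0.018,0],[-0.001,-0.001,0.0316,0],[-0.001,-0.001,0.0316,0]]' && python3 -m handwheel '[[0,0,0,0],[0,0,0,0],[0,0,0,0],[0,0,0,0],[0,0,0,0]]' 0.6 25; python3 -m handwheel '[[0,0,0,0],[0,0,0,0],[0,0,0,0],[0,0,0,0]]' 1 25; python3 -m handwheel '[[0,0,-0.04,0],[0,0,-0.1,0],[0,0,-0.15,0],[0,0,-0.19,0],[0,0,-0.19,0]]'; python3 -c "
from h import *
go(465.1,348.1,180,82.2)"
```

```text
clock: 12.78
eef_pos: [483.1, -160.3, 56.7]
eef_rot: [3.141, -0.008, -2.809]
wrist_force: [0.2, 0.0, -0.1]
finger_gap: 94.0
clock: 13.4
eef_pos: [483.1, -160.3, 56.8]
eef_rot: [3.141, -0.008, -2.809]
wrist_force: [1.4, -1.0, 0.2]
finger_gap: 47.2
clock: 13.9
eef_pos: [483.1, -160.3, 56.7]
eef_rot: [3.141, -0.008, -2.809]
wrist_force: [-0.2, 0.3, 0.1]
finger_gap: 27.8
clock: 14.52
eef_pos: [485.5, -160.2, 249.5]
eef_rot: [-3.139, -0.005, -2.809]
wrist_force: [1.0, -0.1, -1.3]
finger_gap: 28.2
shift [-0.1471  0.4872  0.0675] turn 26.9 jaw yaw now 109.1 j6 -2.29 pos [ 485.5 -160.2  249.5]
```

```bash
python3 -m handwheel '[[-0.016,0.054,0,3],[-0.033,0.11,0,6],[-0.05,0.165,0,9],[-0.066,0.22,0,12],[-0.083,0.275,0,15]]'; python3 -m handwheel '[[-0.0,0.055,0,3],[0,0.11,0,6],[0,0.165,0,9],[0,0.2,0,11.9]]'; python3 -c "
from h import *
go(465.1,348.1,180,82.2)"
```

```text
clock: 15.15
eef_pos: [473.3, 128.6, 247.1]
eef_rot: [-3.138, -0.005, -3.073]
wrist_force: [-0.2, 0.3, -1.3]
finger_gap: 27.5
clock: 15.65
eef_pos: [458.6, 330.2, 244.5]
eef_rot: [-3.135, -0.006, 3.003]
wrist_force: [1.0, -0.7, -1.2]
finger_gap: 27.6
shift [-0.0044  0.0191  0.0644] turn -0.2 jaw yaw now 82.0 j6 -0.87 pos [458.6 330.2 244.5]
```

```bash
python3 -m handwheel '[[-0.0044,0.0191,0.03,0],[-0.0044,0.0191,0.0645,0],[-0.0044,0.0191,0.0645,0],[-0.0044,0.0191,0.09,0],[-0.0044,0.0191,0.11,0]]'; python3 -m handwheel '[[0,0,0,0],[0,0,0,0]]'; python3 -c "
from h import *
go(465.1,348.1,95.5,82.2)"
```

```text
clock: 16.27
eef_pos: [465.1, 347.7, 134.8]
eef_rot: [-3.136, -0.006, 3.002]
wrist_force: [-0.5, 0.7, -1.0]
finger_gap: 28.1
clock: 16.52
eef_pos: [465.7, 347.9, 136.4]
eef_rot: [-3.137, -0.004, 3.002]
wrist_force: [-0.7, 0.1, -1.4]
finger_gap: 28.0
shift [0.0004 0.0003 0.0409] turn -0.2 jaw yaw now 82.0 j6 -0.85 pos [465.7 347.9 136.4]
```

```bash
python3 -m handwheel '[[0.0004,0.0003,0.008,0],[0.0004,0.0003,0.015,0],[0.0004,0.0003,0.02,0],[0.0004,0.0003,0.02,0]]'; python3 -m handwheel '[[0,0,0.005,0],[0,0,0.01,0],[0,0,0.015,0],[0,0,0.018,0]]'
```

```text
clock: 17.02
eef_pos: [465.1, 348.2, 115.9]
eef_rot: [-3.137, -0.005, 3.002]
wrist_force: [-0.0, 0.1, -1.4]
finger_gap: 28.2
clock: 17.52
eef_pos: [464.9, 348.1, 97.6]
eef_rot: [-3.137, -0.005, 3.002]
wrist_force: [0.3, 0.6, -0.3]
finger_gap: 27.9
```

```bash
python3 -m handwheel '[[0,0,0.002,0],[0,0,0.004,0],[0,0,0.004,0]]'; python3 -m handwheel '[[0,0,0,0],[0,0,0,0],[0,0,0,0]]' 0.5; python3 -m handwheel '[[0,0,-0.05,0],[0,0,-0.1,0],[0,0,-0.15,0],[0,0,-0.18,0],[0,0,-0.18,0]]' 0.1; python3 -c "
from h import *
snap('wrist','w5',(130,30,430,255),2.6)
snap('side','s2',(140,220,360,420),3)
a=cv2.imread('pics/s2.png'); b=cv2.imread('pics/w5.png'); b=cv2.resize(b,(520,390))
c=np.zeros((600,800,3),np.uint8); s=cv2.resize(a,(400,364)); c[:364,:400]=s; c[:364,400:]=cv2.resize(cv2.imread('pics/w5_full.png')[40:240,170:390],(400,364)); cv2.imwrite('pics/c6.png',c[:364])
go(585,333,222,82.2)"
```

```text
clock: 17.9
eef_pos: [465.3, 348.1, 95.6]
eef_rot: [-3.137, -0.004, 3.002]
wrist_force: [-6.4, -6.0, 19.5]
finger_gap: 27.7
clock: 18.27
eef_pos: [465.2, 348.0, 95.4]
eef_rot: [-3.137, -0.004, 3.002]
wrist_force: [-0.5, -0.1, -0.3]
finger_gap: 46.6
clock: 18.9
eef_pos: [466.5, 349.1, 277.3]
eef_rot: [-3.139, -0.001, 3.002]
wrist_force: [-0.3, 0.0, -0.2]
finger_gap: 84.5
shift [-0.1205  0.0014  0.0515] turn -0.2 jaw yaw now 82.0 j6 -0.85 pos [465.8 348.6 274.1]
```

View pics/c6.png

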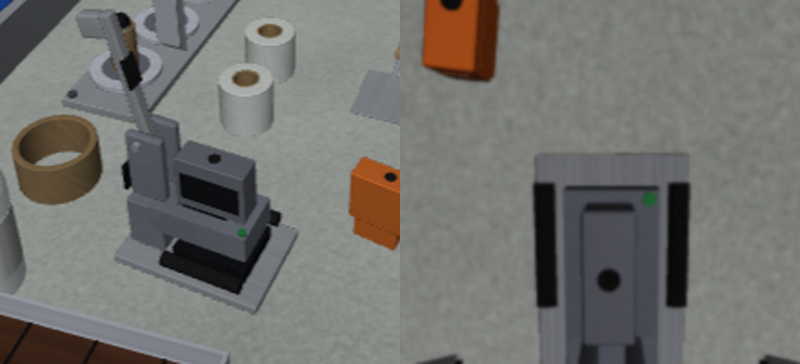

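The cartridge is seated: it stopped at TCP z 95.6 with 20 N, and it looks flush in both views. Next I regrip the raised tab.

```bash
python3 -m handwheel '[[-0.05,0,-0.005,0],[-0.1,0.0014,-0.005,0],[-0.1205,0.0014,-0.005,0],[-0.1205,0.0014,0.02,0],[-0.1205,0.0014,0.0515,0]]' 0; python3 -m handwheel '[[0,0,0,0],[0,0,0,0],[0,0,0,0],[0,0,0,0],[0,0,0,0]]' 0.85; python3 -m handwheel '[[0,0,0,0],[0,0,0,0],[0,0,0,0],[0,0,0,0]]' 1 12
```

```text
clock: 19.62
eef_pos: [585.0, 332.7, 219.3]
eef_rot: [-3.135, -0.007, 3.002]
wrist_force: [1.0, 0.5, 0.4]
finger_gap: 94.1
clock: 20.25
eef_pos: [585.0, 332.7, 219.7]
eef_rot: [-3.135, -0.006, 3.002]
wrist_force: [-0.3, 0.5, 0.5]
finger_gap: 47.3
clock: 20.75
eef_pos: [585.0, 332.6, 219.7]
eef_rot: [-3.135, -0.006, 3.002]
wrist_force: [-0.2, -1.0, -0.3]
finger_gap: 11.8
```

```bash
python3 -m handwheel '[[0.0218,0,-0.0085,0],[0.0448,0,-0.0124,0],[0.0681,0,-0.0117,0],[0.0909,0,-0.0064,0],[0.1121,0,0.0034,0]]'; python3 -c "
from h import *
p=read_state()['eef_pos']; e=np.array([.9907,-.1357]); x=(p[:2]-[532.6,340.2])@e; z=p[2]+11-126.5; print(x,z,np.hypot(x,z),np.arctan2(z,-x))
for b in (.83,.63,.45,.3,.2,.17): print(b,(-x-116.9*np.cos(b)).__round__(1) if 0 else (round(116.9*np.cos(b)+x,1), round(z-116.9*np.sin(b),1)))"
```

```text
clock: 21.38
eef_pos: [473.7, 348.1, 217.3]
eef_rot: [-3.135, -0.005, 3.001]
wrist_force: [3.4, -0.9, -2.7]
finger_gap: 12.1
-59.453668707257634 101.81362146474902 117.90145138427918 1.0422647953401758
0.83 (np.float64(19.4), np.float64(15.5))
0.63 (np.float64(35.0), np.float64(32.9))
0.45 (np.float64(45.8), np.float64(51.0))
0.3 (np.float64(52.2), np.float64(67.3))
0.2 (np.float64(55.1), np.float64(78.6))
0.17 (np.float64(55.8), np.float64(82.0))
```

```bash
python3 -m handwheel '[[0.0194,0,0.0155,0],[0.035,0,0.0329,0],[0.0458,0,0.051,0],[0.0522,0,0.0673,0],[0.0551,0,0.078,0]]'; python3 -m handwheel '[[0,0,0.003,0],[0,0,0.003,0]]'
```

```text
clock: 22.0
eef_pos: [418.6, 355.6, 139.1]
eef_rot: [-3.136, -0.005, 3.002]
wrist_force: [2.4, 1.8, 1.0]
finger_gap: 12.2
clock: 22.25
eef_pos: [418.3, 355.7, 135.9]
eef_rot: [-3.136, -0.006, 3.002]
wrist_force: [-4.6, 2.3, -0.3]
finger_gap: 11.7
```

```bash
python3 -m handwheel '[[0,0,0,0],[0,0,0,0],[0,0,0,0]]' 0.75; python3 -m handwheel '[[-0.001,0,-0.03,0],[-0.001,0,-0.05,0],[-0.001,0,-0.05,0]]'; python3 -m handwheel '[[0,0,0,0],[0,0,0,0],[0,0,0,0],[0,0,0,0]]' 1; python3 -m handwheel '[[0,0,0.01,0],[0,0,0.017,0],[0,0,0.019,0]]'
```

```text
clock: 22.62
eef_pos: [418.5, 355.6, 136.0]
eef_rot: [-3.135, -0.006, 3.001]
wrist_force: [0.3, 0.7, 1.1]
finger_gap: 23.7
clock: 23.0
eef_pos: [420.3, 355.9, 187.1]
eef_rot: [-3.137, -0.004, 3.001]
wrist_force: [-0.2, -0.4, -0.9]
finger_gap: 23.4
clock: 23.5
eef_pos: [420.2, 355.9, 186.9]
eef_rot: [-3.137, -0.004, 3.001]
wrist_force: [-0.3, 0.3, -0.3]
finger_gap: 0.7
clock: 23.88
eef_pos: [419.9, 355.6, 167.0]
eef_rot: [-3.136, -0.005, 3.001]
wrist_force: [-0.2, 0.5, 1.1]
finger_gap: 0.4
```

```bash
python3 -m handwheel '[[0,0,0.0015,0],[0,0,0.003,0],[0,0,0.003,0]]'; python3 -m handwheel '[[0,0,-0.04,0],[0,0,-0.08,0],[-0.03,-0.03,-0.11,0],[-0.07,-0.08,-0.11,0],[-0.11,-0.13,-0.11,0]]' 0.2;  python3 -c "
from h import *
snap('side','s3',(140,220,360,420),3)
go(665,125,300,95)"
```

```text
clock: 24.25
eef_pos: [420.0, 355.9, 166.2]
eef_rot: [-3.137, -0.004, 3.001]
wrist_force: [-7.0, -4.6, 19.8]
finger_gap: 0.3
clock: 24.88
eef_pos: [510.4, 213.4, 276.9]
eef_rot: [-3.138, -0.003, 3.002]
wrist_force: [0.7, 0.4, -0.2]
finger_gap: 46.8
shift [-0.1619 -0.0602 -0.0237] turn -13.2 jaw yaw now 81.8 j6 -1.11 pos [513.3 207.6 276.4]
```

Pressing the tab met it at tip z 158.2, against 158.5 for a shut latch. Now I look at the stand and rolls from above.

```bash
python3 -m handwheel '[[-0.04,-0.045,-0.01,-1],[-0.08,-0.09,-0.014,-3],[-0.12,-0.13,-0.014,-3],[-0.152,-0.167,-0.014,-3],[-0.152,-0.167,-0.014,-3]]' 0; python3 -m handwheel '[[0,0,0,0],[0,0,0,0]]'; python3 -c "
from h import *
snap('wrist','w6',scale=1.4)
a=cv2.imread('pics/s3.png'); b=cv2.imread('pics/w6.png'); b=b.copy(); b[408:588,584:784]=cv2.resize(a[180:540,150:550],(200,180)); cv2.imwrite('pics/c7.png',b)
print(read_state()['eef_pos'])"
```

```text
clock: 25.55
eef_pos: [640.7, 17.8, 289.9]
eef_rot: [-3.136, -0.004, 3.046]
wrist_force: [-0.3, 0.6, -0.6]
finger_gap: 93.6
clock: 25.8
eef_pos: [640.4, 18.8, 290.1]
eef_rot: [-3.136, -0.004, 3.047]
wrist_force: [-0.1, 0.0, -0.6]
finger_gap: 94.3
[640.42914551  18.84684524 290.22740942]
```

View pics/c7.png

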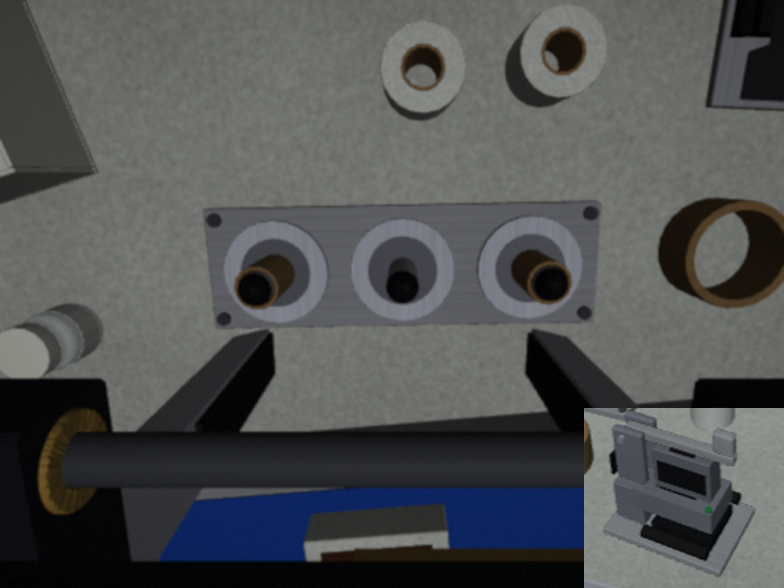

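The wrist view shows the disc centres (275,269), (402,269), (530,267), nose tops (257,289), (402,288), (550,284), and roll top rings centred (423,67) and (563,51). The side inset shows the latch bar level over the cartridge.

Run:
```python
from h import *
P=lambda u,v,z:p2w('w6',u/1.4,v/1.4,z)
for u,v in [(275,269.5),(402,269),(530,267.5)]: print('disc',P(u,v,30))
for u,v in [(257,289),(402,288),(550,284)]: print('nose',P(u,v,104))
for u,v in [(423,67),(563,51)]: print('roll',P(u,v,60))
print('stand corners',[P(*x,10)[:2] for x in [(205,209),(600,201),(594,320),(217,327)]])
go(646,-90,290,85)
```

```text
disc [646.9 -92.1  30. ]
disc [656.7  17.3  30. ]
disc [665.6 127.3  30. ]
nose [647.7 -87.1 104. ]
nose [656.7  17.4 104. ]
nose [663.7 123.7 104. ]
roll [502.   47.4  60. ]
roll [500.9 150.   60. ]
stand corners [array([ 590.7, -151. ]), array([616.3, 195.1]), array([724.5, 188.9]), array([ 699. , -159.5])]
shift [-0.0158 -0.1078  0.0008] turn -0.4 jaw yaw now 84.6 j6 -1.5 pos [640.4  18.8 290.2]
```

```bash
python3 -m handwheel '[[-0.01,-0.05,0,0],[-0.0175,-0.1096,0,0],[-0.0175,-0.1096,0.04,0],[-0.0175,-0.1096,0.1,0],[-0.0175,-0.1096,0.14,0]]'; python3 -c "
from h import *
go(647.5,-92,64,85)"
```

```text
clock: 26.48
eef_pos: [646.2, -91.8, 148.5]
eef_rot: [-3.136, -0.005, 3.048]
wrist_force: [-0.3, 0.4, -0.5]
finger_gap: 94.0
shift [-0.0018  0.0003  0.0845] turn -0.3 jaw yaw now 84.7 j6 -1.67 pos [646.2 -91.8 148.5]
```

```bash
python3 -m handwheel '[[-0.0018,0,0.04,0],[-0.0018,0,0.07,0],[-0.0018,0,0.0845,0],[-0.0018,0,0.0845,0]]'; python3 -m handwheel '[[0,0,0,0],[0,0,0,0],[0,0,0,0],[0,0,0,0],[0,0,0,0]]' 0.55 8; python3 -m handwheel '[[0,0,0,0],[0,0,0,0],[0,0,0,0]]' 1 8;  python3 -m handwheel '[[0,0,-0.04,0],[0,0,-0.09,0],[0,0,-0.14,0],[0,0,-0.18,0],[0,0,-0.18,0]]'; python3 -c "
from h import *
go(469,-302,120,85)"
```

```text
clock: 26.98
eef_pos: [647.4, -91.9, 63.9]
eef_rot: [-3.136, -0.006, 3.049]
wrist_force: [-0.5, -0.9, -0.2]
finger_gap: 93.9
clock: 27.6
eef_pos: [647.4, -91.9, 64.0]
eef_rot: [-3.136, -0.006, 3.049]
wrist_force: [-0.7, 0.5, -0.9]
finger_gap: 47.4
clock: 27.98
eef_pos: [647.3, -91.9, 64.0]
eef_rot: [-3.136, -0.006, 3.049]
wrist_force: [0.5, 0.1, 0.4]
finger_gap: 34.4
clock: 28.6
eef_pos: [649.4, -91.2, 247.5]
eef_rot: [-3.136, -0.0, 3.049]
wrist_force: [0.0, 0.0, -1.6]
finger_gap: 34.2
shift [ 0.1601 -0.2258  0.1288] turn -0.3 jaw yaw now 84.7 j6 -1.67 pos [649.4 -91.2 247.5]
```

```bash
python3 -m handwheel '[[0.036,-0.05,0,0],[0.072,-0.1,0,0],[0.108,-0.15,0,0],[0.144,-0.2,0.02,0],[0.16,-0.2258,0.06,0]]'; python3 -m handwheel '[[0,0,0,0]]'; python3 -c "
from h import *
go(469,-302,95,85)"
```

```text
clock: 29.22
eef_pos: [467.5, -303.4, 188.4]
eef_rot: [-3.135, 0.001, 3.047]
wrist_force: [0.5, -0.0, -0.0]
finger_gap: 34.6
clock: 29.35
eef_pos: [465.1, -303.9, 184.8]
eef_rot: [-3.138, -0.004, 3.044]
wrist_force: [0.8, 0.3, 0.2]
finger_gap: 34.4
shift [-0.0041  0.0026  0.0898] turn -0.6 jaw yaw now 84.4 j6 -2.11 pos [ 465.1 -303.9  184.8]
```

```bash
python3 -m handwheel '[[-0.004,0.0026,0.04,0],[-0.004,0.0026,0.09,0],[-0.004,0.0026,0.09,0]]'; python3 -m handwheel '[[0,0,0,0],[0,0,0,0],[0,0,0,0]]' 0.48; python3 -m handwheel '[[0,0,-0.05,0],[0,0,-0.11,0],[0,0,-0.16,0],[0,0.03,-0.18,0],[0,0.06,-0.18,0]]'; python3 -c "
from h import *
snap('wrist','w7')
go(666.2,127,260,85)"
```

```text
clock: 29.72
eef_pos: [468.2, -300.4, 92.4]
eef_rot: [-3.141, -0.009, 3.045]
wrist_force: [0.0, 0.1, 0.1]
finger_gap: 34.4
clock: 30.1
eef_pos: [469.0, -301.1, 94.1]
eef_rot: [-3.139, -0.006, 3.045]
wrist_force: [0.0, -3.9, 3.5]
finger_gap: 48.5
clock: 30.72
eef_pos: [476.2, -240.5, 276.4]
eef_rot: [-3.138, -0.003, 3.045]
wrist_force: [-0.4, 1.1, -1.1]
finger_gap: 48.7
shift [-0.1544  0.381   0.014 ] turn -0.5 jaw yaw now 84.5 j6 -2.0 pos [ 476.4 -237.6  275.6]
```

```bash
python3 -m handwheel '[[-0.022,0.055,0,0],[-0.045,0.11,0,0],[-0.068,0.168,0,0],[-0.09,0.225,0,0],[-0.113,0.28,0,0]]' 0;  python3 -m handwheel '[[-0.02,0.05,0,0],[-0.04,0.1,0,0],[-0.04,0.1,0.04,0],[-0.04,0.1,0.09,0],[-0.04,0.1,0.11,0]]'; python3 -c "
from h import *
go(666.2,127,64,85)"
```

```text
clock: 31.4
eef_pos: [616.1, 32.3, 275.0]
eef_rot: [-3.139, -0.003, 3.047]
wrist_force: [0.7, -0.2, -0.5]
finger_gap: 92.8
clock: 32.02
eef_pos: [663.9, 127.6, 161.6]
eef_rot: [-3.138, -0.007, 3.047]
wrist_force: [-0.7, 0.8, -0.5]
finger_gap: 93.8
shift [-0.0031 -0.0001  0.0976] turn -0.4 jaw yaw now 84.6 j6 -1.34 pos [663.9 127.6 161.6]
```

```bash
python3 -m handwheel '[[-0.003,0,0.04,0],[-0.003,0,0.08,0],[-0.003,0,0.0976,0],[-0.003,0,0.0976,0]]'; python3 -m handwheel '[[0,0,0,0],[0,0,0,0],[0,0,0,0],[0,0,0,0],[0,0,0,0]]' 0.55 8; python3 -m handwheel '[[0,0,0,0],[0,0,0,0],[0,0,0,0]]' 1 8;  python3 -m handwheel '[[0,0,-0.04,0],[0,0,-0.09,0],[0,0,-0.14,0],[0,0,-0.18,0],[0,0,-0.18,0]]'; python3 -c "
from h import *
go(466,-302,230,85)"
```

```text
clock: 32.52
eef_pos: [666.0, 127.0, 63.8]
eef_rot: [-3.138, -0.009, 3.047]
wrist_force: [0.3, -0.2, 0.4]
finger_gap: 93.9
clock: 33.15
eef_pos: [666.0, 127.0, 63.9]
eef_rot: [-3.138, -0.008, 3.047]
wrist_force: [0.4, 0.5, -0.2]
finger_gap: 47.3
clock: 33.52
eef_pos: [666.1, 127.0, 63.9]
eef_rot: [-3.138, -0.008, 3.047]
wrist_force: [-1.2, -0.3, 0.2]
finger_gap: 32.7
clock: 34.15
eef_pos: [668.5, 127.6, 247.5]
eef_rot: [-3.139, -0.003, 3.047]
wrist_force: [-0.1, 0.4, -0.6]
finger_gap: 32.9
shift [ 0.1608 -0.4468  0.0189] turn -0.4 jaw yaw now 84.6 j6 -1.34 pos [668.5 127.6 247.5]
```

```bash
python3 -m handwheel '[[0.015,-0.055,0,0],[0.03,-0.11,0,0],[0.045,-0.17,0,0],[0.06,-0.225,0,0],[0.075,-0.28,0,0]]';  python3 -m handwheel '[[0.014,-0.053,0,0],[0.028,-0.106,0,0],[0.041,-0.156,0,0],[0.041,-0.156,0.03,0],[0.041,-0.156,0.06,0]]'; python3 -m handwheel '[[0,0,0,0]]'; python3 -c "
from h import *
go(512,-294,110,90)"
```

```text
clock: 34.78
eef_pos: [566.0, -145.5, 247.0]
eef_rot: [-3.14, -0.004, 3.047]
wrist_force: [2.2, -0.0, -1.3]
finger_gap: 33.0
clock: 35.4
eef_pos: [509.3, -297.4, 185.3]
eef_rot: [-3.141, -0.006, 3.045]
wrist_force: [0.6, -0.5, -1.3]
finger_gap: 32.9
clock: 35.52
eef_pos: [508.2, -296.8, 182.5]
eef_rot: [3.14, -0.01, 3.045]
wrist_force: [-0.8, 0.6, 0.2]
finger_gap: 32.9
shift [-0.0042  0.003   0.0724] turn -5.5 jaw yaw now 84.5 j6 -2.06 pos [ 508.2 -296.8  182.5]
```

```bash
python3 -m handwheel '[[-0.004,0.001,0.04,0],[-0.004,0.001,0.0724,0],[-0.004,0.001,0.0724,0]]'; python3 -m handwheel '[[0,0,0,0],[0,0,0,0],[0,0,0,0]]' 0.48; python3 -m handwheel '[[0,0,-0.05,0],[0,0,-0.11,0],[0,0,-0.16,0],[0,0.04,-0.18,0],[0,0.1,-0.18,0]]';  python3 -m handwheel '[[0,0.06,0,0],[0.01,0.12,0,0],[0.02,0.18,0,0],[0.03,0.22,0,0],[0.03,0.22,0,0]]' 0; python3 -c "
from h import *
snap('wrist','w8',scale=1.4)
go(501,48.5,260,85)"
```

```text
clock: 35.9
eef_pos: [510.9, -295.5, 108.8]
eef_rot: [3.139, -0.013, 3.045]
wrist_force: [-0.1, -0.4, 0.4]
finger_gap: 32.8
clock: 36.28
eef_pos: [511.2, -295.7, 109.8]
eef_rot: [3.139, -0.012, 3.045]
wrist_force: [-0.4, -0.2, -0.4]
finger_gap: 48.9
clock: 36.9
eef_pos: [523.2, -196.6, 292.2]
eef_rot: [3.14, -0.009, 3.043]
wrist_force: [1.1, 0.9, 0.0]
finger_gap: 48.7
clock: 37.52
eef_pos: [514.6, 27.5, 293.5]
eef_rot: [3.14, -0.008, 3.047]
wrist_force: [0.3, -0.2, -0.2]
finger_gap: 93.4
shift [0.0157 0.021  0.0335] turn -0.5 jaw yaw now 84.5 j6 -1.5 pos [514.8  26.1 293.3]
```

View pics/w8.png

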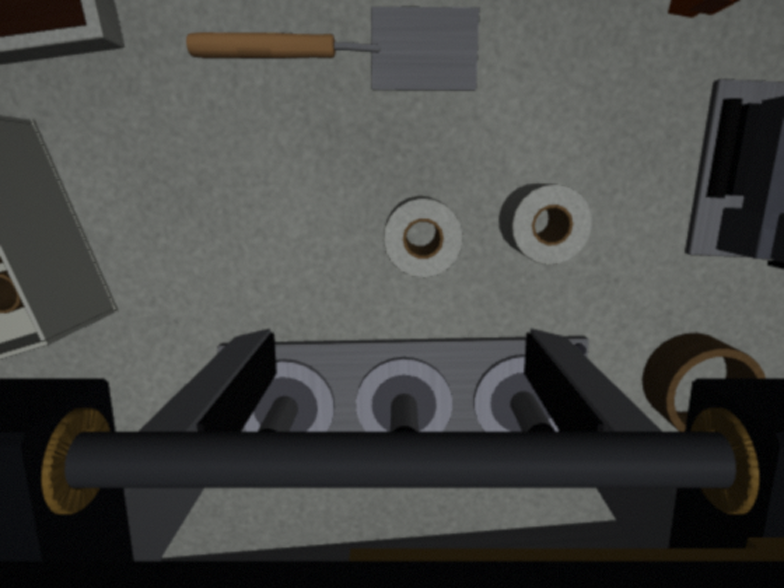

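All three spindles are bare now. The roll tops are at (423,237) and (552,224).

Run:
```python
from h import *
for u,v in [(423,237),(552,224)]: print('roll',p2w('w8',u/1.4,v/1.4,60))
go(502,47.5,45,85)
```

```text
roll [500.9  47.4  60. ]
roll [500.3 150.3  60. ]
shift [0.0129 0.0198 0.2485] turn -0.5 jaw yaw now 84.5 j6 -1.5 pos [514.8  26.1 293.3]
```

```bash
python3 -m handwheel '[[0.0137,0.0197,0.04,0],[0.0137,0.0197,0.1,0],[0.0137,0.0197,0.15,0],[0.0137,0.0197,0.18,0],[0.0137,0.0197,0.18,0]]'; python3 -c "
from h import *
go(501.2,47.4,30,85)"
```

```text
clock: 38.2
eef_pos: [501.0, 46.2, 112.1]
eef_rot: [3.141, -0.011, 3.044]
wrist_force: [-0.1, -0.0, 1.2]
finger_gap: 94.0
shift [-0.001   0.0012  0.0821] turn -0.6 jaw yaw now 84.4 j6 -1.46 pos [501.   46.2 112.1]
```

```bash
python3 -m handwheel '[[0,0.001,0.04,0],[0,0.001,0.07,0],[0,0.001,0.082,0],[0,0.001,0.082,0]]'; python3 -m handwheel '[[0,0,0,0],[0,0,0,0],[0,0,0,0],[0,0,0,0],[0,0,0,0]]' 1 15; python3 -m handwheel '[[0,0,-0.04,0],[0,0,-0.1,0],[0,0,-0.15,0],[0,0,-0.17,0],[0,0,-0.17,0]]'; python3 -c "
from h import *
go(656.9,17.5,145,85)"
```

```text
clock: 38.7
eef_pos: [500.8, 47.0, 31.0]
eef_rot: [3.141, -0.011, 3.044]
wrist_force: [0.1, 0.6, 0.1]
finger_gap: 94.1
clock: 39.33
eef_pos: [501.1, 47.1, 31.4]
eef_rot: [3.141, -0.01, 3.044]
wrist_force: [-2.2, -1.2, 5.2]
finger_gap: 64.9
clock: 39.95
eef_pos: [503.1, 46.8, 202.2]
eef_rot: [3.141, -0.008, 3.044]
wrist_force: [0.3, -1.1, -2.4]
finger_gap: 65.2
shift [-0.1564 -0.0141  0.056 ] turn -0.6 jaw yaw now 84.4 j6 -1.45 pos [503.1  46.8 202.2]
```

```bash
python3 -m handwheel '[[-0.055,-0.005,0,0],[-0.11,-0.01,0,0],[-0.156,-0.014,0,0],[-0.156,-0.014,0.025,0],[-0.156,-0.014,0.05,0]]'; python3 -m handwheel '[[0,0,0,0]]'; python3 -c "
from h import *
go(656.9,17.5,120,85)"
```

```text
clock: 40.58
eef_pos: [656.1, 17.5, 147.4]
eef_rot: [3.141, -0.011, 3.043]
wrist_force: [-0.2, 0.1, -1.0]
finger_gap: 64.9
clock: 40.7
eef_pos: [654.7, 17.6, 143.6]
eef_rot: [3.141, -0.017, 3.043]
wrist_force: [-0.3, -0.3, -1.3]
finger_gap: 65.0
shift [-0.0026  0.0002  0.0236] turn -0.6 jaw yaw now 84.4 j6 -1.5 pos [654.7  17.6 143.6]
```

```bash
python3 -m handwheel '[[-0.0025,0,0.01,0],[-0.0025,0,0.016,0],[-0.0025,0,0.022,0],[-0.0025,0,0.022,0]]'; python3 -m handwheel '[[-0.001,0,0.01,0],[-0.001,0,0.02,0],[-0.001,0,0.03,0],[-0.001,0,0.04,0],[-0.001,0,0.05,0]]'; python3 -c "
from h import *
go(656.9,17.5,61.3,85)"
```

```text
clock: 41.2
eef_pos: [656.7, 17.4, 121.4]
eef_rot: [3.141, -0.018, 3.043]
wrist_force: [-0.5, 0.2, -1.3]
finger_gap: 64.9
clock: 41.82
eef_pos: [656.8, 17.4, 70.6]
eef_rot: [3.141, -0.018, 3.043]
wrist_force: [0.5, -0.3, -1.2]
finger_gap: 65.2
shift [-0.0003  0.0001  0.0093] turn -0.6 jaw yaw now 84.4 j6 -1.5 pos [656.8  17.4  70.6]
```

Slid down without force. I press it on to the disc, release, rise and go to the second roll.

```bash
python3 -m handwheel '[[0,0,0.005,0],[0,0,0.009,0],[0,0,0.01,0]]'; python3 -m handwheel '[[0,0,0,0],[0,0,0,0],[0,0,0,0]]' 0.15; python3 -m handwheel '[[0,0,-0.05,0],[0,0,-0.11,0],[0,0,-0.17,0],[0.04,0.035,-0.2,0],[0.09,0.08,-0.2,0]]' 0; python3 -c "
from h import *
snap('wrist','w9',scale=1.4)
go(500.6,150.2,110,85)"
```

```text
clock: 42.2
eef_pos: [656.7, 17.3, 61.4]
eef_rot: [3.141, -0.017, 3.043]
wrist_force: [-6.1, -0.5, 9.6]
finger_gap: 65.0
clock: 42.58
eef_pos: [656.8, 17.4, 61.4]
eef_rot: [3.141, -0.017, 3.043]
wrist_force: [0.4, 0.2, -0.5]
finger_gap: 79.9
clock: 43.2
eef_pos: [581.5, 102.4, 265.4]
eef_rot: [3.14, -0.013, 3.042]
wrist_force: [0.6, 0.4, -0.7]
finger_gap: 94.1
shift [0.0778 0.035  0.1558] turn -0.5 jaw yaw now 84.5 j6 -1.36 pos [577.1 107.4 264.4]
```

View pics/w9.png

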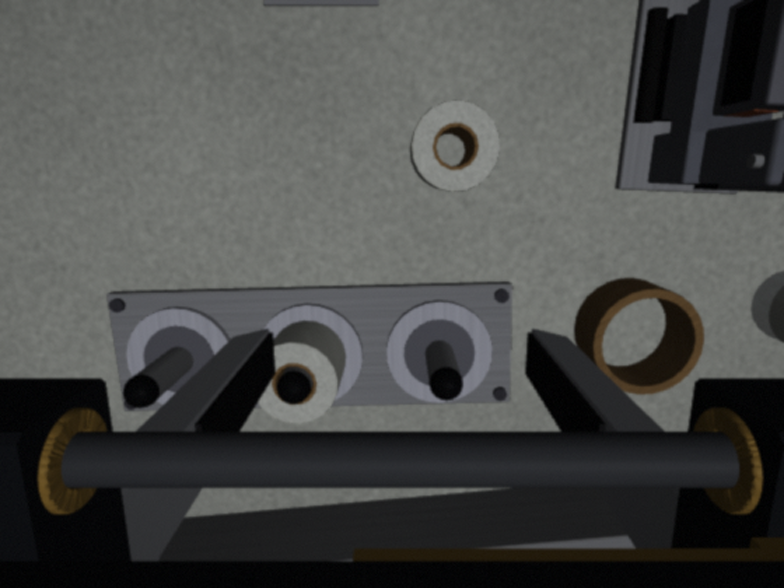

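The first roll is on the middle spindle. The second roll's top is at (456,146), and the left disc is centred at (439,352).

```bash
python3 - <<'E'
from h import *
print(p2w('w9',456/1.4,146/1.4,60),p2w('w9',439/1.4,352/1.4,30))
E
python3 -m handwheel '[[0.04,0.018,0,0],[0.078,0.035,0.04,0],[0.078,0.035,0.1,0],[0.078,0.035,0.15,0],[0.078,0.035,0.15,0]]'; python3 -c "
from h import *
go(501,150.2,31,85)"
```

```text
[500.8 150.8  60. ] [665.1 127.2  30. ]
clock: 43.88
eef_pos: [498.9, 149.9, 113.4]
eef_rot: [3.141, -0.021, 3.046]
wrist_force: [0.7, 0.5, 0.6]
finger_gap: 93.9
shift [-0.0039  0.0005  0.0823] turn -0.5 jaw yaw now 84.5 j6 -1.26 pos [498.9 149.9 113.4]
```

```bash
python3 -m handwheel '[[-0.0036,0.0006,0.04,0],[-0.0036,0.0006,0.07,0],[-0.0036,0.0006,0.082,0],[-0.0036,0.0006,0.082,0]]'; python3 -m handwheel '[[0,0,0,0],[0,0,0,0],[0,0,0,0],[0,0,0,0],[0,0,0,0]]' 1 15; python3 -m handwheel '[[0,0,-0.04,0],[0,0,-0.1,0],[0,0,-0.15,0],[0,0,-0.17,0],[0,0,-0.17,0]]'; python3 -c "
from h import *
go(665.9,127,150,85)"
```

```text
clock: 44.38
eef_pos: [501.5, 150.4, 32.5]
eef_rot: [3.141, -0.02, 3.046]
wrist_force: [0.1, 0.4, 0.2]
finger_gap: 93.7
clock: 45.0
eef_pos: [501.7, 150.5, 32.9]
eef_rot: [3.141, -0.02, 3.046]
wrist_force: [-2.6, 0.0, 5.5]
finger_gap: 63.0
clock: 45.62
eef_pos: [505.4, 150.1, 203.7]
eef_rot: [3.14, -0.018, 3.046]
wrist_force: [-0.4, 0.4, -1.0]
finger_gap: 62.8
shift [-0.1629 -0.0078  0.0508] turn -0.5 jaw yaw now 84.5 j6 -1.26 pos [505.4 150.1 203.7]
```

```bash
python3 -m handwheel '[[-0.055,-0.003,0,0],[-0.11,-0.005,0,0],[-0.1635,-0.0078,0,0],[-0.1635,-0.0078,0.025,0],[-0.1635,-0.0078,0.05,0]]'; python3 -m handwheel '[[0,0,0,0]]'; python3 -c "
from h import *
go(666.7,127,120,85)"
```

```text
clock: 46.25
eef_pos: [666.1, 126.6, 147.0]
eef_rot: [3.141, -0.021, 3.046]
wrist_force: [-0.5, 0.3, -0.8]
finger_gap: 62.9
clock: 46.38
eef_pos: [664.8, 126.4, 143.1]
eef_rot: [-3.141, -0.027, 3.046]
wrist_force: [1.0, 0.7, -0.8]
finger_gap: 63.1
shift [-0.0024  0.0008  0.0231] turn -0.5 jaw yaw now 84.5 j6 -1.34 pos [664.8 126.4 143.1]
```

```bash
python3 -m handwheel '[[-0.0024,0.0005,0.01,0],[-0.0024,0.0005,0.016,0],[-0.0024,0.0005,0.022,0],[-0.0024,0.0005,0.022,0]]'; python3 -m handwheel '[[-0.0005,0,0.01,0],[-0.001,0,0.02,0],[-0.001,0,0.03,0],[-0.0013,0,0.04,0],[-0.0013,0,0.05,0]]'; python3 -c "
from h import *
go(666.7,127,62.8,85)"
```

```text
clock: 46.88
eef_pos: [666.5, 126.7, 120.9]
eef_rot: [-3.141, -0.028, 3.046]
wrist_force: [0.9, 0.0, -1.3]
finger_gap: 63.0
clock: 47.5
eef_pos: [666.4, 126.6, 70.1]
eef_rot: [-3.141, -0.028, 3.045]
wrist_force: [0.7, -0.1, -1.8]
finger_gap: 62.9
shift [-0.0005  0.0004  0.0072] turn -0.5 jaw yaw now 84.5 j6 -1.35 pos [666.4 126.6  70.1]
```

```bash
python3 -m handwheel '[[0,0,0.004,0],[0,0,0.007,0],[0,0,0.008,0]]'; python3 -m handwheel '[[0,0,0,0],[0,0,0,0],[0,0,0,0]]' 0.15; python3 -m handwheel '[[0,0,-0.05,0],[0,0,-0.11,0],[0,0,-0.17,0],[0.05,-0.01,-0.2,0],[0.11,-0.04,-0.2,0]]' 0;  python3 -m handwheel '[[0.05,-0.03,0,0],[0.11,-0.06,0,0],[0.16,-0.09,0,0],[0.2,-0.11,0,0],[0.2,-0.11,0,0]]'
python3 - <<'E'
from h import *
snap('top','t2'); snap('side','s4')
t=cv2.imread('pics/t2_full.png')[120:280,150:450]; s=cv2.imread('pics/s4_full.png')[150:400,140:400]
c=np.zeros((600,800,3),np.uint8)
c[:250,:469]=cv2.resize(t,(469,250)); c[250:600,:364]=cv2.resize(s,(364,350))
c[250:600,364:]=cv2.resize(cv2.imread('pics/t2_full.png')[190:270,360:460],(436,350),interpolation=cv2.INTER_CUBIC)
cv2.imwrite('pics/c10.png',c)
E
```

```text
clock: 47.88
eef_pos: [666.4, 126.6, 63.0]
eef_rot: [-3.141, -0.027, 3.046]
wrist_force: [-5.2, -1.4, 9.5]
finger_gap: 63.3
clock: 48.25
eef_pos: [666.4, 126.6, 63.0]
eef_rot: [-3.141, -0.027, 3.045]
wrist_force: [-0.4, 0.2, -0.2]
finger_gap: 79.8
clock: 48.88
eef_pos: [562.3, 98.9, 267.9]
eef_rot: [3.142, -0.023, 3.047]
wrist_force: [0.6, 0.2, 1.1]
finger_gap: 93.8
clock: 49.5
eef_pos: [351.4, 7.8, 273.3]
eef_rot: [3.142, -0.02, 3.045]
wrist_force: [0.0, -0.3, 0.3]
finger_gap: 94.6
```

View pics/c10.png

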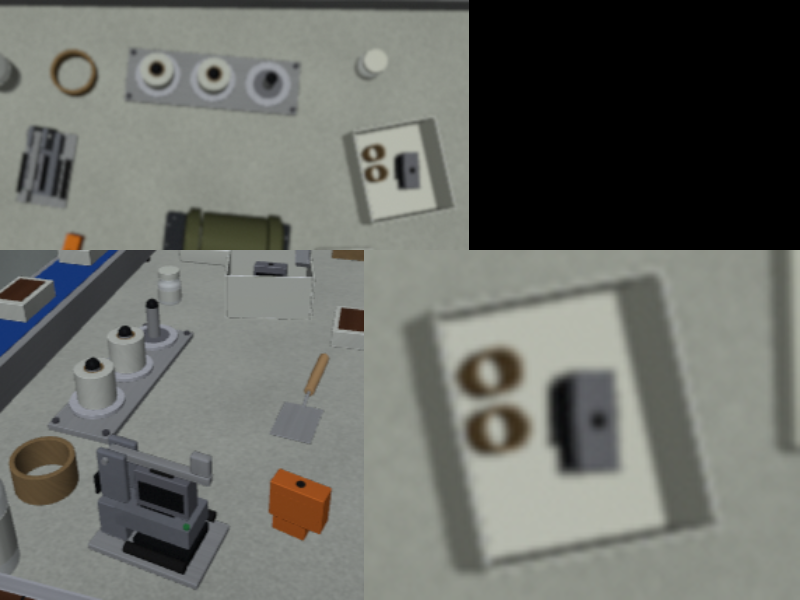

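Both rolls stand on their discs, both cores and the spent cartridge are in the tub, and the latch is level. The jar, tape and bottle are where they stood. Handing in.

```bash
python3 -c "
from h import *
print(manip.sign_off(), read_state()['clock'])"
```

```text
the job is handed in; nothing more can be done
the job is handed in; nothing more can be done
```

The changeover is done and handed in at about 50 s of the 210 s; no verdict was reported.

- **Coder:** I swung the latch up, pulled the spent cartridge into the tub and plugged in the fresh one. It stopped on its shoulders at 95.6 mm tool height, against 95.7 expected, under about 20 N. With the latch shut, pressing the tab met it at 158.2 mm, against 158.5 for fully shut, and the bar looks level in the side view.
- **Waste:** Two cores came off the outer spindles. The last top view shows both in the tub beside the spent cartridge.
- **Rolls:** Only two fresh rolls were on the bench. They are now on the middle and left spindles, each pressed down to within about 0.2 mm of the expected disc height, with the right spindle empty.
- **Left alone:** The jar, tape and bottle look unmoved, judged by eye in the views rather than measured. The gripper touched the tub lightly, under 6 N, while releasing the first core.

No check failed. I never measured the final roll-to-spindle offset from a picture. The last views and the force-free slide on to the spindles show no sign of a problem.

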